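# Draw the top slide tray off the stack and lock it in the transport dock

### The arm

A 6-joint arm with a two-finger parallel gripper is mounted at the origin on a cart in front of the work surface, level with it; the furniture and walls round the work are solid. World frame = base frame: x ahead of the robot, y to its left, z up, the work surface at z = 0. Lengths are in mm, angles in rad, forces in N, time in s.
With the tool pointing down it reaches from about 250 to 800 mm from the base axis. Payload 3.9 kg.
Tool frame: the origin (TCP) lies at the very end of the fingers, on their centre line; the grasp point (between the pads) lies 19 mm behind it (bot.hold_point_z is the distance from the TCP to the grasp point, in mm); z points along the fingers, y is the line along which they close (so a half turn about z gives the same grasp; the last joint's range is limited). The gripper opens to 85 mm and grips with 20 to 120 N. Pads are 22 mm wide; open, the fingers measure 114 mm over their backs; the gripper's body (76 mm by 85 mm) begins 54 mm behind the grasp point. The pads swing forward as they close: fully open they stand 13 mm farther back than shut.
Start: joints at [-1.119, 0.26, -0.138, 1.173, 0, 1.571], TCP at [229.202, -472.315, 231.304] pointing down, gripper open.
Joint ranges: [-2.78, 2.78], [-0.83, 1.72], [-1.28, 1.37], [-1.9, 2.12], [-1.57, 1.48], [-3.14, 3.14]. Speed limits (rad/s): [2.57, 2.57, 3.14, 3.14, 3.14, 3.14].

### API

Orientations are given as a unit quaternion [w, x, y, z].
In Python, from rig import bot gives the robot as it stands.
- The arm moves only by the tool send_rows, never from a script. Its arguments are lists of equal length, an entry for each row: "gripper": the opening, from -1 (shut) to 1 (fully open), so that 0 is half open; "offset": the shift along the tool's x, y, z in mm, a list of three; "twist": the turn, a rotation vector about the tool's x, y, z in degrees, a list of three. A call has exactly 5 rows; each row is the pose to reach, as a shift and turn from the pose commanded when the call began, along the tool's axes at that moment; what a row does not reach only later rows make up. A row lasts 1/12 s, in which the tool goes at most 41.7 mm and 7.16 degrees, less where a joint would pass 70% of its speed; a pose out of reach is approached as far as the arm can. A call with a gripper value outside its range is refused whole. The fingers move at their own pace and stop on an object; the grip force is fixed at half the most. Time passes only in rows, so rows that repeat a pose let the fingers close, or fill a call up. It gives the time, the measured TCP pose, the force, the opening and the grip force at its end, in the units of the state.
- bot.observe(): the state, without advancing time (a new reading comes with each control period).
- bot.get_image(name): name is "side" or "top"; returns a dict with "pixels" (384x512x3 uint8, red, green, blue), "depth" (384x512 float32, mm along the optical axis (not along the pixel's ray), 0 where there is no reading), "fx", "fy", "cx", "cy" (pixels), "eye" and "attitude" of the camera in the world. Camera axes: x right, y down, z forward; pixel columns grow to the right and rows downward; lengths in mm; the calibration is good to about 2 mm. A picture is of the moment at which its call begins.
- bot.finish_job(): hands the job in; it is judged then, once.
The state is a dict: "clock": time; "joint_pos": joint angles; "qd": joint speeds; "joint_efforts": joint torques, N m; "eef_pos": TCP position; "eef_rot": TCP orientation; "contact_force": force on the tool from outside, world axes, zero at the start; "torque": the same for the moment, N m; "opening": finger opening in mm; "finger_force": force on a finger pad.
Only numpy, scipy, OpenCV 4.12 (cv2) and the standard library are available. Lean on these libraries where they do the work, as an engineer would, in place of code of your own. Each camera call takes 0.05 s, during which the arm holds its last target. There are 200 camera calls.

### The job

Pull the blue-lidded top slide tray by its tab all the way out of the open front of the stacking rack, clear of the trays below, onto the white landing rail and let go of it there, leaving the two grey trays below where they are. Then take it by the middle of its long sides, set it down level in the grey transport dock with its tab in the notch between the two black posts, let go, and only then press the dock's red push pin down flush to lock it. Keep the tray level, do not drop it, and leave everything else on the worktop alone.

Things in the scene. Friction and masses are not known exactly. Their poses are not given: they have to be found in the camera images.
- rack: aluminium stacking rack, fixed. Origin on the worktop under the stack's centre; +z up, -x out of the open front. Floor 6 mm up; side walls (inner faces y = +-33.5 mm, x = -28 to +52 mm, 60.5 high) with turned-in flanges 3.5 mm above the top tray, reaching in to y = +-26 mm: a tray leaves only through the front. Low wall behind.
- landing (a point): point on the rack's white landing rail, where the tray's origin should come: 142 mm out of the front from the rack's origin, 36.5 mm above the worktop (1.5 mm below the top tray's underside); axes as the rack's. The rail is 40 mm wide in y, 113 long (rack x = -79 to -192 mm); a tray here is clear of the stack and overhangs the rail 10 mm each side.
- tray_top: slide tray with blue lid and tab, top of the stack, 0.1 to 0.18 kg. Closed box 110 (x) x 60 (y) x 16 (z) mm; the pull tab at its -x end is as thick, 24 mm wide, 18 long (x = -55 to -73 mm). Origin: centre of the box's underside, +z up. In the rack its axes are the rack's, underside 38 mm up, tab out of the front beyond the walls, right above the lower trays' tabs.
- tray_mid: second tray of the stack, the same shape, grey lid and tab; loose. Its top is at 38 mm. Same origin and axes as tray_top
- tray_low: bottom tray of the stack, the same shape, grey lid and tab; loose. Same origin and axes as tray_top
- dock: grey dock for one tray, fixed, 152 x 84 mm. Origin on the worktop under a seated tray's centre; a seated tray has the dock's axes, underside 10 mm up. Four flared corner guides (x = +-34 to +-54 mm, 25 high, 3.3 mm clearance) leave the long sides' middle free; 24 mm high stop at +x. Tab notch at -x, 32 mm wide, between black posts 26 x 26 x 32 mm at x = -72, y = +-29 mm; no room for fingers there.
- pin_head (a point): centre of the top face of the red push pin, a round head 18 mm across, standing in the black post of the dock at x = -72, y = +29 mm. Up, its top is about 42 mm above the worktop; flush with the post, 33 mm.
- lock_pin (a joint): travel of the red push pin, m: 0 fully up (10 mm proud), 0.0095 fully down, flush with the post. Pressing it takes about 6 N; it stays where it is left.
- specimen_cup_2: specimen cup with orange lid, 66 mm across, 70 high; bystander
- specimen_jar: cream screw-lid jar, 46 mm across, 72 high; bystander, origin at the centre of its underside, as for all bystanders
- bench_timer: flat white timer with keys, 62 x 68 x 22 mm, near the front edge; bystander
- film_carton: white and green carton 72 x 111 x 62 mm, right; bystander
- cleaner_bottle: white bottle with a blue and violet label, 65 x 71 x 200 mm, left; bystander
Mind the look-alikes: they are no part of the job. Leave any yellow look-alike of the dock alone.

How it is judged:
By the outcome, as a careful person would: the job done as asked, in the order asked, and still so for the second after the job is handed in, with the robot touching nothing.
It also fails if it takes over 59 s, if anything falls off the work surface, if the arm or the gripper's body presses on something with over 40 N, if the wrist force passes 120 N, or if a joint passes its speed limit or range.

## Working session

There is one attempt and no reset: what is moved stays moved. The work goes in short steps, Python scripts to look and compute and a tool call to move; the robot and the scene stay as the last step left them, time stands still between calls to the robot, and variables do not carry over. Pictures are saved under pics/ and viewed, at most 10 in all, crops included, and the job is handed in when it is done.

Besides the shell and the picture viewer there is one more tool, called as name(argument=value, ...) on one line, values as JSON. send_rows: Moves the arm, as the interface text tells. Its arguments: {"type":"object","properties":{"gripper":{"type":"array","items":{"type":"number"}},"offset":{"type":"array","items":{"type":"array","items":{"type":"number"}}},"twist":{"type":"array","items":{"type":"array","items":{"type":"number"}}}},"required":["gripper","offset","twist"]}

```bash
mkdir -p pics; ls
cat > h.py <<'E'
import numpy as np, cv2
from rig import bot
from scipy.spatial.transform import Rotation as R
def rot(q): return R.from_quat([q[1],q[2],q[3],q[0]]).as_matrix()
def camR(im):
    a=np.array(im['attitude']); return rot(a) if a.size==4 else a.reshape(3,3)
def cloud(im):
    v,u=np.mgrid[0:384,0:512]; d=im['depth']
    p=np.stack([(u-im['cx'])/im['fx']*d,(v-im['cy'])/im['fy']*d,d],-1)
    return p@camR(im).T+np.array(im['eye'])
def onplane(im,uv,z):
    uv=np.atleast_2d(uv).astype(float)
    r=np.c_[(uv[:,0]-im['cx'])/im['fx'],(uv[:,1]-im['cy'])/im['fy'],np.ones(len(uv))]@camR(im).T
    e=np.array(im['eye']); return e+r*((z-e[2])/r[:,2])[:,None]
E
python3 - <<'E'
from h import *
for n in('top','side'):
    im=bot.get_image(n); cv2.imwrite(f'pics/{n}0.png',cv2.resize(im['pixels'][:,:,::-1],(800,600)))
    np.save(f'{n}0.npy',im,allow_pickle=True); print(n,im['eye'],im['attitude'],im['fx'],im['cx'],im['cy'])
s=bot.observe();print(s, bot.hold_point_z)
E
```

```text
pics
top [  -2.35525082 -273.81922427 1690.8462661 ] [-0.15449372  0.81951544 -0.54256376  0.10075073] 477.4300402775968 256.1808473354087 186.44540316096263
side [ 719.67645867 1213.12224573  803.10105829] [-0.03044882  0.06433299  0.86768293 -0.49199641] 416.8233566629662 250.96672566454345 189.2313194564502
{'clock': 0.1, 'joint_pos': array([-1.11899411e+00,  2.60594905e-01, -1.39289085e-01,  1.17268650e+00,
       -4.59647338e-06,  1.57079341e+00]), 'qd': array([-1.26994039e-04, -1.06000598e-03,  2.11008074e-03, -1.03151325e-05,
        3.81547984e-04, -2.15362107e-04]), 'joint_efforts': array([ 8.39789550e-06, -4.06510127e+01,  2.54526848e+01,  1.00901289e-02,
        1.77343657e-05, -2.18589793e-05]), 'eef_pos': array([ 228.93100618, -471.75395458,  230.54186647]), 'eef_rot': array([-8.64028980e-04,  9.74591958e-01,  2.23986002e-01, -2.00931313e-04]), 'contact_force': array([ 0.41417171, -0.95290826, -0.1172563 ]), 'torque': array([ 0.00057063, -0.03733524,  0.01454499]), 'finger_force': 0.0, 'opening': 85.06135536974138} 18.700000000000003
```

View pics/top0.png

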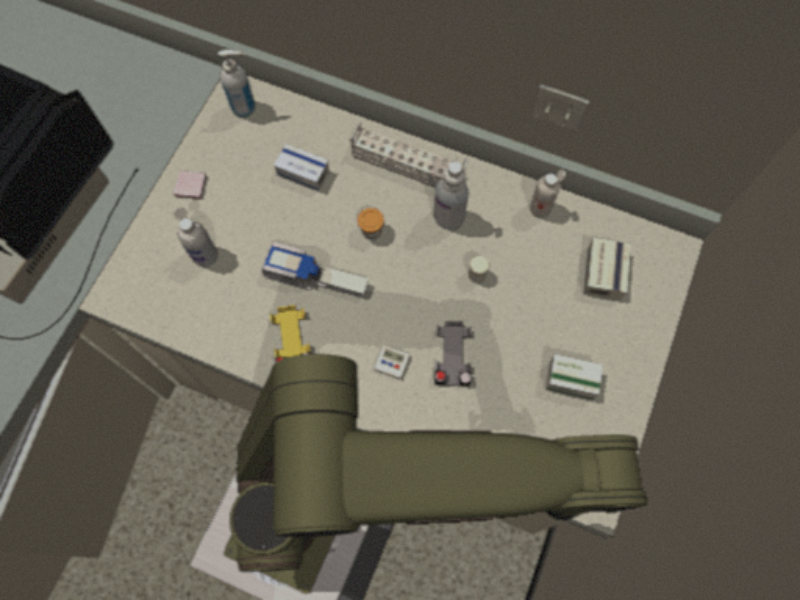

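View pics/side0.png

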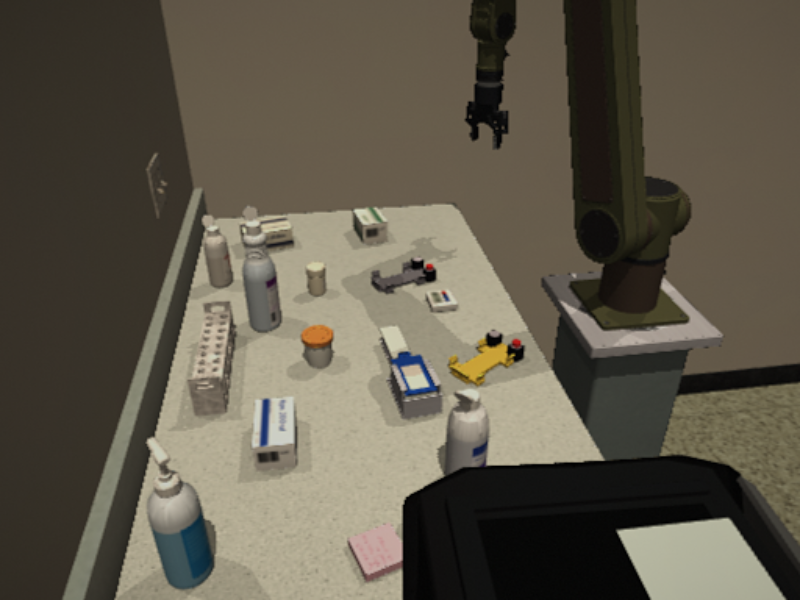

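The top view at 800x600 shows the blue-lidded rack at (290,262) with the white rail at (345,282). There are two dock candidates: grey at (453,353), with its red pin at (440,377), and yellow at (290,333). The task says the grey dock, and the yellow one is the look-alike to leave alone. I'll measure both rack and dock and confirm in an enlarged crop.

Run:
```python
from h import *
T=np.load('top0.npy',allow_pickle=True).item(); S=np.load('side0.npy',allow_pickle=True).item()
p=T['pixels']
a=cv2.resize(p[145:205,160:245,::-1],(680,480),interpolation=cv2.INTER_CUBIC)
b=cv2.resize(p[195:255,265:320,::-1],(440,480),interpolation=cv2.INTER_CUBIC)
c=cv2.resize(S['pixels'][195:270,235:300,::-1],(340,393),interpolation=cv2.INTER_CUBIC)
d=cv2.resize(S['pixels'][160:205,230:300,::-1],(450,290),interpolation=cv2.INTER_CUBIC)
k=np.zeros((600,800,3),np.uint8)
k[:300,:425]=cv2.resize(a,(425,300));k[:300,430:705]=cv2.resize(b,(275,300));k[300:600,:260]=cv2.resize(c,(260,300));k[305:595,300:750]=d
cv2.imwrite('pics/crops.png',k)
hsv=cv2.cvtColor(p,cv2.COLOR_RGB2HSV)
def big(m,z,im=T):
    n,l,s,c=cv2.connectedComponentsWithStats(m.astype(np.uint8))
    for i in range(1,n):
        if s[i,4]>5: print(s[i],c[i].round(1),onplane(im,c[i],z)[0].round(1))
print('blue');big((hsv[...,0]>105)&(hsv[...,0]<130)&(hsv[...,1]>130),54)
print('red');big(((hsv[...,0]<6)|(hsv[...,0]>174))&(hsv[...,1]>130),42)
C=cloud(T)
for (x0,x1,y0,y1) in((165,240,150,195),(272,308,200,252)):
    q=C[y0:y1,x0:x1]; print(np.percentile(q[...,2],[1,10,50,90,99]).round(1))
print(hsv[179,222],hsv[225,290],hsv[170,290])
```

```text
blue
[200 103   7   3   7] [203. 104.] [821.5 308.5  54. ]
[190 163  14  15 130] [196.1 170.7] [552.8 209.9  54. ]
red
[177 229   4   2   6] [178.2 229.3] [325.7 173.6  42. ]
[280 238   5   5  20] [281.8 239.8] [ 434.7 -182.7   42. ]
[-10.6  -5.7   1.7  53.2  64.1]
[-10.3  -5.1   2.1  17.7  40.1]
[ 36  19 191] [  7  23 100] [ 23  34 166]
```

View pics/crops.png

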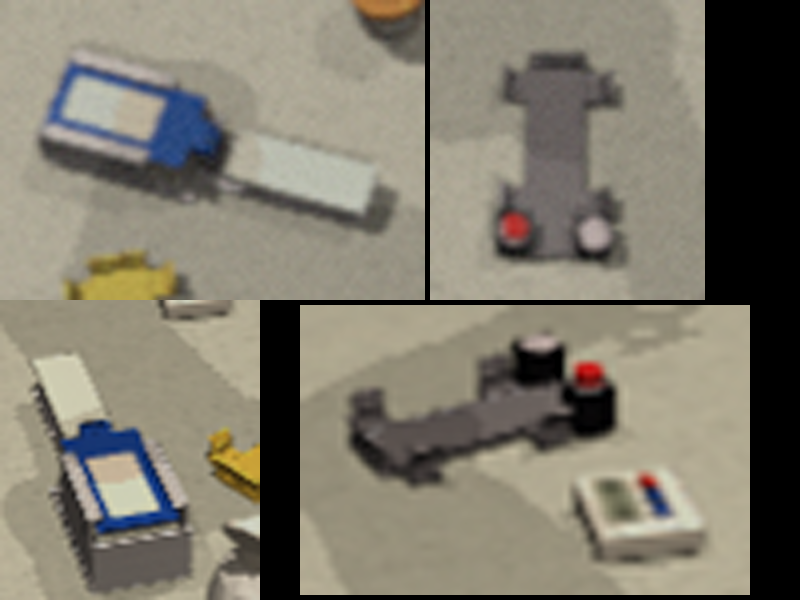

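The crop shows the blue tray's tab pointing down the white rail. The grey dock has its red pin on the left post (top view) and a pale cap on the right post. Next I'll fit the shapes.

```bash
cat > fit.py <<'E'
from h import *
def comp(m,seed):
    n,l,s,c=cv2.connectedComponentsWithStats(m.astype(np.uint8)); 
    k=l[seed[1],seed[0]]; return (l==k) if k else None
def rect(m,z,im):
    ys,xs=np.nonzero(cv2.resize(m.astype(np.uint8)*255,None,fx=8,fy=8,interpolation=cv2.INTER_LINEAR)>127)
    P=onplane(im,np.c_[(xs+.5)/8-.5,(ys+.5)/8-.5],z)[:,:2].astype(np.float32)
    r=cv2.minAreaRect(P); d=P-P.mean(0); w,V=np.linalg.eigh(d.T@d)
    return np.round(r[0],1),np.round(r[1],1),round(r[2],1),'pca',P.mean(0).round(1),np.degrees(np.arctan2(V[1,1],V[0,1])).round(1),len(P)
E
python3 - <<'E'
from fit import *
T=np.load('top0.npy',allow_pickle=True).item(); S=np.load('side0.npy',allow_pickle=True).item()
for n,im,rail,blue,dock,red in(('top',T,(222,179),(200,172),(290,228),(282,240)),('side',S,(252,218),(258,232),(255,180),(275,173))):
    p=im['pixels']; h=cv2.cvtColor(p,cv2.COLOR_RGB2HSV).astype(int); Z=cv2.medianBlur(cloud(im)[...,2].astype(np.float32),3)
    print(n,'rail',h[rail[1],rail[0]],Z[rail[1],rail[0]],'dock',h[dock[1],dock[0]],Z[dock[1],dock[0]])
    b=(h[...,0]>105)&(h[...,0]<130)&(h[...,1]>110)&(Z>30)
    m=comp(b,blue)
    if m is not None:
        hull=cv2.fillPoly(np.zeros(m.shape,np.uint8),[cv2.convexHull(np.argwhere(m)[:,::-1].astype(np.int32))],1)
        print('blue',rect(hull,54,im))
    m=comp((h[...,2]>168)&(h[...,1]<45)&(Z>22),rail)
    if m is not None: print('rail',rect(m,36.5,im))
    r=comp(((h[...,0]<8)|(h[...,0]>172))&(h[...,1]>110),red)
    if r is not None: print('red',rect(r,42,im))
    if n=='top':
        x0,y0=298,240
        pk=np.zeros_like(b);pk[230:250,290:306]=True
        mm=pk&(h[...,2]>125)&(Z>20)
        print('pale',rect(mm,42,im)); 
        roi=np.zeros_like(b);roi[200:252,274:308]=True
        for c in(110,120):
            dm=comp(roi&(h[...,2]<c),dock); print('dock',rect(dm,10,im))
            print([onplane(im,q,10)[0,:2].round(1) for q in cv2.boxPoints(cv2.minAreaRect(np.argwhere(dm)[:,::-1].astype(np.float32)))])
E
```

```text
top rail [ 36  19 191] 34.141586 dock [  7  20 115] 5.375275
blue (array([555.5, 211. ]), array([60.3, 55.6]), 22.9, 'pca', array([553. , 212.3], dtype=float32), np.float32(-137.0), 11048)
rail (array([564.8, 117.9]), array([ 40.6, 110.2]), 6.0, 'pca', array([564.6, 117.4], dtype=float32), np.float32(96.6), 16168)
red (array([ 436. , -182.7]), array([21.5, 17.3]), 22.0, 'pca', array([ 435.2, -182.3], dtype=float32), np.float32(50.7), 1512)
pale (array([ 452. , -236.4]), array([22.7, 20.7]), 66.4, 'pca', array([ 452. , -235.8], dtype=float32), np.float32(-136.2), 1896)Traceback (most recent call last):
  File "<stdin>", line 22, in <module>
  File "fit.py", line 6, in rect
    ys,xs=np.nonzero(cv2.resize(m.astype(np.uint8)*255,None,fx=8,fy=8,interpolation=cv2.INTER_LINEAR)>127)
                                ^^^^^^^^
AttributeError: 'NoneType' object has no attribute 'astype'
```

Run:
```python
from fit import *
T=np.load('top0.npy',allow_pickle=True).item(); S=np.load('side0.npy',allow_pickle=True).item()
im=T;p=im['pixels']; h=cv2.cvtColor(p,cv2.COLOR_RGB2HSV).astype(int); Z=cv2.medianBlur(cloud(im)[...,2].astype(np.float32),3)
# dock: warm grey hue / low sat vs counter
roi=np.s_[200:250,276:306]
print(h[roi][::6,::3,2]); print(h[roi][::6,::3,1])
roi2=np.zeros(Z.shape,bool);roi2[200:252,274:308]=True
def al(P,c,ang):
    a=np.radians(ang);R2=np.array([[np.cos(a),np.sin(a)],[-np.sin(a),np.cos(a)]]);return (P-c)@R2.T
# middle body edges: base plate seen between the guides; fit
C=cloud(im)
for zt in(10,):
    dm=roi2&((h[...,0]<15)|(h[...,0]>165))&(h[...,1]<45)&(h[...,2]<135)
    dm=comp(dm,(290,225))
    if dm is not None: print('dock',rect(dm,10,im),dm.sum())
# blue tab+lid outline in rack
b=(h[...,0]>105)&(h[...,0]<130)&(h[...,1]>90);b[:, :180]=0;b[:,212:]=0;b[:158]=0;b[190:]=0
ys,xs=np.nonzero(b);P=onplane(im,np.c_[xs,ys],54)[:,:2]
q=al(P,np.array([549.7,252.3]),96.3); print('blue rackframe x',q[:,0].min(),q[:,0].max(),'y',q[:,1].min(),q[:,1].max())
t=q[q[:,0]<-58]; print('tab y',t[:,1].min(),t[:,1].max(),t.mean(0))
im=S;h=cv2.cvtColor(im['pixels'],cv2.COLOR_RGB2HSV).astype(int)
b=(h[...,0]>105)&(h[...,0]<130)&(h[...,1]>110);b[:205]=0;b[268:]=0;b[:,:235]=0;b[:,290:]=0
ys,xs=np.nonzero(b);P=onplane(im,np.c_[xs,ys],54)[:,:2]
q=al(P,np.array([549.7,252.3]),96.3); print('side blue x',q[:,0].min(),q[:,0].max(),'y',q[:,1].min(),q[:,1].max())
t=q[q[:,0]<-58]; print('tab y',t[:,1].min(),t[:,1].max(),t.mean(0))
b=(h[...,2]>165)&(h[...,1]<60);roi=np.zeros_like(b);roi[205:233,240:264]=1;m=comp(b&roi,(252,218)); print('rail side',None if m is None else rect(m,36.5,im))
r=((h[...,0]<8)|(h[...,0]>172))&(h[...,1]>130);r[:160]=0;r[185:]=0;r[:,:265]=0;r[:,285:]=0
ys,xs=np.nonzero(r);print('red px',xs.min(),xs.max(),ys.min(),ys.max(),onplane(im,[[xs.mean(),ys.mean()]],38)[0].round(1))
```

```text
[[147 150 151 146 150 151 149 151 151 149]
 [145 151 154  94  68  77  71 149 152 148]
 [148 109  95 101 103 103 100  99  80 122]
 [153 153 152 103 102 102 100 142 154 152]
 [171 176 168 101 101 100 103 144 147 149]
 [168 156 171 110 113 115 115 151 152 150]
 [156  88  95 109 119 113 103  98  70 115]
 [151 106 144  60 114 112  81 182 149 101]
 [160 165 165 167 169 164 155 152 116 130]]
[[ 35  34  35  30  36  34  31  35  32  36]
 [ 30  32  35  33  11  26  18  36  32  34]
 [ 38  30  13  23  22  25  23  21  16  36]
 [ 35  35  32  20  20  20  18  34  38  32]
 [ 36  35  32  15  23  15  22  34  35  36]
 [ 30  33  36  23  20  18  22  35  34  34]
 [ 34  20  16  19  24  20  22  13  15  35]
 [ 30  60 138   9  20  23  25  25  24  30]
 [ 30  37  32  34  35  36  33  32  37  35]]
dock (array([ 504.2, -188.8]), array([156.7,  83.2]), 21.0, 'pca', array([ 503.8, -188.8], dtype=float32), np.float32(-157.6), 33916) 526
blue rackframe x -71.6165498954199 29.918422250723353 y -27.89633494647354 31.071593757661212
tab y -7.330461001281002 14.971743762018695 [-64.27453686   4.07748131]
side blue x -63.5737582996941 63.48815191680805 y -33.66319451000883 25.567233552082037
tab y -12.743468195015524 6.285494194425562 [-61.15085699  -3.03929709]
rail side (array([566.9, 120.6]), array([ 41.9, 116.6]), 6.9, 'pca', array([567.9, 117.4], dtype=float32), np.float32(94.4), 13672)
red px 273 276 169 172 [ 437.3 -176.5   38. ]
```

Rack estimate: origin (550,252), +x axis at about 96.3°, tab near (556,190). Dock estimate: origin (512,-183), axis about 22°. I'll write a helper that turns targets into tool-frame offsets, then go above the tab.

```bash
cat > go.py <<'E'
from h import *
import sys
def go(x,y,z,yaw):
    "yaw: world angle of tool y, deg"
    s=bot.observe(); M=rot(s['eef_rot']); a=np.radians(yaw)
    Y=np.array([np.cos(a),np.sin(a),0]);Zt=np.array([0,0,-1.]);X=np.cross(Y,Zt)
    G=np.c_[X,Y,Zt]; o=M.T@(np.array([x,y,z])-s['eef_pos']); w=np.degrees(R.from_matrix(M.T@G).as_rotvec())
    print('off',o.round(1),'twist',w.round(2),'| at',s['eef_pos'].round(1),'toolx',np.degrees(np.arctan2(M[1,0],M[0,0])).round(1),'t',round(s['clock'],2))
if __name__=='__main__': go(*map(float,sys.argv[1:]))
E
python3 go.py 556.5 186 200 6.3; python3 go.py 556.5 186 100 6.3
```

```text
off [ 581.9 -448.7   31.3] twist [-9.000e-02 -6.000e-02 -7.041e+01] | at [ 228.9 -471.8  230.5] toolx 25.9 t 0.1
off [ 581.9 -448.5  131.3] twist [-9.000e-02 -6.000e-02 -7.041e+01] | at [ 228.9 -471.8  230.5] toolx 25.9 t 0.1
```

send_rows(gripper=[1,1,1,1,1], offset=[[582,-449,31],[582,-449,31],[582,-449,31],[582,-449,31],[582,-449,31]], twist=[[0,0,-70.4],[0,0,-70.4],[0,0,-70.4],[0,0,-70.4],[0,0,-70.4]])

```text
clock: 0.52
eef_pos: [322.0, -284.1, 222.1]
eef_rot: [-0.0, 0.857, 0.515, -0.0]
contact_force: [1.3, -0.7, 0.0]
opening: 85.2
finger_force: 0.0
```

```bash
python3 go.py 556.5 186 180 6.3
```

```text
off [525.2 -13.8  42.3] twist [-3.000e-02 -3.000e-02 -3.432e+01] | at [ 322.  -284.1  222.1] toolx 62.0 t 0.52
```

send_rows(gripper=[1,1,1,1,1], offset=[[525,-14,42],[525,-14,42],[525,-14,42],[525,-14,42],[525,-14,42]], twist=[[0,0,-34.3],[0,0,-34.3],[0,0,-34.3],[0,0,-34.3],[0,0,-34.3]])

```text
clock: 0.93
eef_pos: [415.7, -98.5, 205.7]
eef_rot: [-0.0, 0.667, 0.745, -0.0]
contact_force: [0.7, 0.2, -0.8]
opening: 85.3
finger_force: 0.0
```

```bash
python3 go.py 556.5 186 160 6.3
```

```text
off [267.3 171.3  45.6] twist [-0.01  0.    0.02] | at [415.7 -98.5 205.7] toolx 96.3 t 0.93
```

send_rows(gripper=[1,1,1,1,1], offset=[[267,171,45],[267,171,45],[267,171,45],[267,171,45],[267,171,45]], twist=[[0,0,0],[0,0,0],[0,0,0],[0,0,0],[0,0,0]])

```text
clock: 1.35
eef_pos: [508.2, 85.9, 176.0]
eef_rot: [-0.0, 0.669, 0.743, -0.0]
contact_force: [1.3, -0.9, 0.8]
opening: 85.4
finger_force: 0.0
```

```bash
python3 go.py 556.5 186 110 6.3
```

```text
off [94.5 58.6 66. ] twist [-0.03  0.01 -0.28] | at [508.2  85.9 176. ] toolx 96.0 t 1.35
```

send_rows(gripper=[1,1,1,1,1], offset=[[94,58,30],[94,58,50],[94,58,66],[94,58,66],[94,58,66]], twist=[[0,0,0],[0,0,0],[0,0,0],[0,0,0],[0,0,0]])

```text
clock: 1.77
eef_pos: [554.1, 184.3, 107.4]
eef_rot: [-0.001, 0.668, 0.744, -0.003]
contact_force: [-0.8, 0.0, 0.6]
opening: 85.3
finger_force: 0.0
```

Run:
```python
from fit import *
from go import go
go(556.5,186,40,6.3)
k=[]
for n,(x,y) in(('top',(160,140)),('side',(225,175))):
    im=bot.get_image(n); np.save(f'{n}1.npy',im,allow_pickle=True)
    k.append(cv2.resize(im['pixels'][y:y+75,x:x+75,::-1],(400,400),interpolation=cv2.INTER_CUBIC))
cv2.imwrite('pics/c1.png',np.hstack(k))
```

```text
off [ 1.5  3.  67.4] twist [-0.34  0.08 -0.14] | at [554.1 184.3 107.4] toolx 96.2 t 1.77
```

View pics/c1.png

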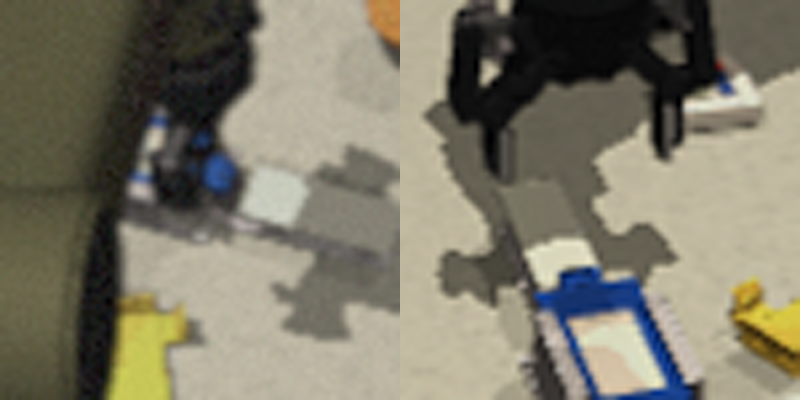

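The side crop shows the fingertips at about (103,180) and (267,155), straddling above the blue tab. I'll use the tip midpoint to check camera against robot.

Run:
```python
from fit import *
S=np.load('side1.npy',allow_pickle=True).item()
for z in(112,120): print(onplane(S,[[244.3,208.8],[275,204],[259.7,206.4]],z).round(1))
C=cloud(S)
m=(C[...,2]>95)&(C[...,2]<150)&(abs(C[...,0]-554)<75)&(abs(C[...,1]-184)<45)
P=C[m]; print(m.sum())
a=np.radians(6.3);u=np.array([np.cos(a),np.sin(a)]);q=(P[:,:2]-[554.1,184.3])@np.c_[u,[-u[1],u[0]]]
for s in(-1,1):
    k=(np.sign(q[:,0])==s)&(abs(q[:,0])>25); print(s,k.sum(),np.percentile(q[k],[5,50,95],axis=0).round(1).tolist(),np.percentile(P[k,2],[2,10]).round(1))
```

```text
[[599.4 180.1 112. ]
 [503.7 168.6 112. ]
 [551.8 174.4 112. ]]
[[600.7 192.  120. ]
 [506.2 180.7 120. ]
 [553.7 186.4 120. ]]
87
-1 44 [[-52.4, -4.1], [-42.1, 6.9], [-39.5, 11.0]] [123.8 126.6]
1 43 [[46.5, -2.2], [52.7, 7.6], [58.9, 11.5]] [124.5 127.5]
```

Run:
```python
from fit import *
for n in('top0','side0','side1'):
    im=np.load(n+'.npy',allow_pickle=True).item();h=cv2.cvtColor(im['pixels'],cv2.COLOR_RGB2HSV).astype(int);C=cloud(im)
    b=(h[...,0]>105)&(h[...,0]<130)&(h[...,1]>110)&(abs(C[...,0]-550)<60)&(abs(C[...,1]-250)<100)&(C[...,2]>35)
    P=C[b];d=P[:,:2]-[549.7,252.3];a=np.radians(96.3)
    q=d@np.array([[np.cos(a),-np.sin(a)],[np.sin(a),np.cos(a)]])
    print(n,b.sum(),'z',np.median(P[:,2]),'x',np.percentile(q[:,0],[0,2,98,100]).round(1),'y',np.percentile(q[:,1],[2,98]).round(1))
    t=q[(q[:,0]<-57)]; print(' tab',len(t),t.mean(0).round(1), np.median(P[q[:,0]<-57,2]))
    g=(abs(C[...,0]-700)<60)&(abs(C[...,1]+50)<60); print(' table z',np.median(C[g][:,2]),' z near',np.median(C[(abs(C[...,0]-480)<25)&(abs(C[...,1]-120)<40)][:,2]))
```

```text
top0 168 z 52.693662307862155 x [-69.6 -68.   54.4  56.2] y [-27.4  27.7]
 tab 20 [-63.5   3.3] 52.64405861269927
 table z -1.3004616347307092  z near -1.306327484774556
side0 238 z 51.9730737071186 x [-69.8 -63.1  59.1  60.9] y [-29.9  24.3]
 tab 13 [-62.3  -1.9] 51.69038741908855
 table z -1.871351418596305  z near -2.1218389895513496
side1 244 z 52.337215029150116 x [-67.9 -62.4  59.8  62.3] y [-29.3  30.6]
 tab 13 [-62.2  -3.6] 52.27330771755942
 table z -1.9594154908534733  z near -0.7379069025891454
```

send_rows(gripper=[1,1,1,1,1], offset=[[3.5,2.5,30],[3.5,2.5,60],[3.5,2.5,67],[3.5,2.5,67],[3.5,2.5,67]], twist=[[0,0,0],[0,0,0],[0,0,0],[0,0,0],[0,0,0]])

```text
clock: 2.28
eef_pos: [558.3, 186.1, 45.1]
eef_rot: [0.0, 0.67, 0.743, 0.0]
contact_force: [-0.3, -0.6, 1.3]
opening: 85.0
finger_force: 0.0
```

```bash
python3 go.py 556.5 188 40 6.3
```

```text
off [ 2.1 -1.6  5.1] twist [ 0.04 -0.   -0.39] | at [558.3 186.1  45.1] toolx 95.9 t 2.28
```

send_rows(gripper=[1,0.6,0.2,0,-0.1], offset=[[2,-1.5,4],[2,-1.5,4],[2,-1.5,4],[2,-1.5,4],[2,-1.5,4]], twist=[[0,0,-0.3],[0,0,-0.3],[0,0,-0.3],[0,0,-0.3],[0,0,-0.3]])

```text
clock: 2.7
eef_pos: [556.7, 189.1, 40.3]
eef_rot: [0.0, 0.667, 0.745, 0.0]
contact_force: [-0.4, -0.6, -0.7]
opening: 38.8
finger_force: 0.0
```

```bash
python3 go.py 556.5 188 40 6.3
```

```text
off [-1.1 -0.3  0.3] twist [ 0.06 -0.01  0.  ] | at [556.7 189.1  40.3] toolx 96.3 t 2.7
```

send_rows(gripper=[-0.2,-0.25,-0.3,-0.34,-0.38], offset=[[0,0,0],[0,0,0],[0,0,0],[0,0,0],[0,0,0]], twist=[[0,0,0],[0,0,0],[0,0,0],[0,0,0],[0,0,0]])

```text
clock: 3.12
eef_pos: [556.4, 188.9, 39.6]
eef_rot: [0.0, 0.667, 0.745, 0.0]
contact_force: [0.1, -0.6, 0.1]
opening: 26.6
finger_force: 0.0
```

send_rows(gripper=[-0.45,-0.5,-0.6,-0.7,-0.7], offset=[[0,0,0],[0,0,0],[0,0,0],[0,0,0],[0,0,0]], twist=[[0,0,0],[0,0,0],[0,0,0],[0,0,0],[0,0,0]])

```text
clock: 3.53
eef_pos: [556.6, 189.0, 39.9]
eef_rot: [0.0, 0.667, 0.745, 0.0]
contact_force: [-0.3, 0.2, 3.4]
opening: 22.7
finger_force: 59.2
```

send_rows(gripper=[-0.7,-0.7,-0.7,-0.7,-0.7], offset=[[0,0,-1.2],[-2,0,-1.2],[-6,0,-1.2],[-12,0,-1.2],[-20,0,-1.2]], twist=[[0,0,0],[0,0,0],[0,0,0],[0,0,0],[0,0,0]])

```text
clock: 3.95
eef_pos: [558.2, 168.6, 40.5]
eef_rot: [-0.0, 0.667, 0.745, -0.0]
contact_force: [0.3, 0.0, -0.9]
opening: 22.4
finger_force: 58.8
```

send_rows(gripper=[-0.7,-0.7,-0.7,-0.7,-0.7], offset=[[-12,0,0],[-24,0,0],[-36,0,0],[-50,0,0],[-64,0,0]], twist=[[0,0,0],[0,0,0],[0,0,0],[0,0,0],[0,0,0]])

```text
clock: 4.37
eef_pos: [565.6, 103.6, 40.8]
eef_rot: [0.0, 0.667, 0.745, -0.0]
contact_force: [-0.2, -0.1, -1.5]
opening: 22.6
finger_force: 58.8
```

send_rows(gripper=[-0.7,-0.7,-0.7,-0.7,-0.7], offset=[[-14,0,0],[-28,0,0],[-42,0,0],[-58,0,0],[-58,0,0]], twist=[[0,0,0],[0,0,0],[0,0,0],[0,0,0],[0,0,0]])

```text
clock: 4.78
eef_pos: [572.2, 44.4, 40.9]
eef_rot: [0.001, 0.668, 0.744, -0.0]
contact_force: [0.1, -1.2, -1.4]
opening: 22.1
finger_force: 58.8
```

Run:
```python
from fit import *
from go import go
go(572.0,47,40,6.3)
k=[]
for n,(x,y) in(('top',(165,140)),('side',(225,165))):
    im=bot.get_image(n); np.save(f'{n}2.npy',im,allow_pickle=True)
    k.append(cv2.resize(im['pixels'][y:y+85,x:x+85,::-1],(400,400),interpolation=cv2.INTER_CUBIC))
cv2.imwrite('pics/c2.png',np.hstack(k))
```

```text
off [2.6 0.  0.9] twist [ 0.    0.09 -0.19] | at [572.2  44.4  40.9] toolx 96.1 t 4.78
```

View pics/c2.png

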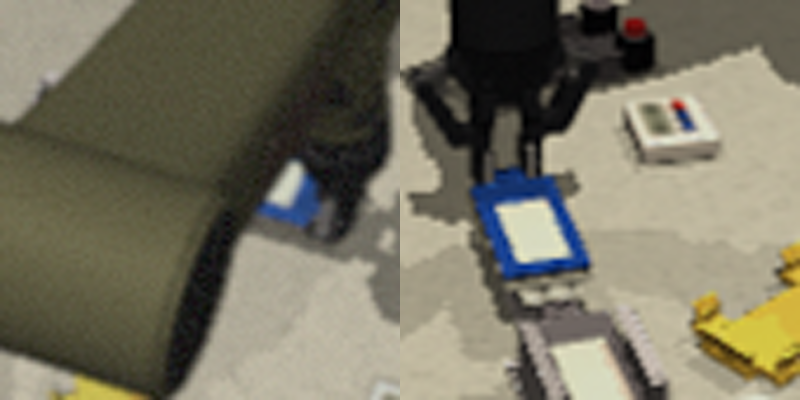

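The side crop shows the tray fully out over the rail, with the grey mid lid still in the rack. I'll back up 3 mm, lower it onto the rail and release.

send_rows(gripper=[-0.7,-0.7,-0.7,-0.7,-0.7], offset=[[1.5,0,0],[3,0,0.8],[3,0,1.6],[3,0,2.2],[3,0,2.2]], twist=[[0,0,0],[0,0,0],[0,0,0],[0,0,0],[0,0,0]])

```text
clock: 5.3
eef_pos: [571.5, 51.5, 38.5]
eef_rot: [-0.0, 0.667, 0.745, 0.0]
contact_force: [-0.4, 1.3, 0.6]
opening: 22.0
finger_force: 58.9
```

send_rows(gripper=[-0.7,-0.7,-0.7,-0.7,-0.7], offset=[[-2,0,0],[-3.5,0,0],[-3.5,0,0.2],[-3.5,0,0.2],[-3.5,0,0.2]], twist=[[0,0,0],[0,0,0],[0,0,0],[0,0,0],[0,0,0]])

```text
clock: 5.72
eef_pos: [572.0, 47.0, 38.5]
eef_rot: [0.0, 0.667, 0.745, -0.0]
contact_force: [-0.1, 0.4, -0.7]
opening: 22.3
finger_force: 58.8
```

send_rows(gripper=[-0.45,-0.4,-0.35,-0.3,-0.2], offset=[[0,0,0],[0,0,0],[0,0,0],[0,0,0],[0,0,0]], twist=[[0,0,0],[0,0,0],[0,0,0],[0,0,0],[0,0,0]])

```text
clock: 6.13
eef_pos: [572.0, 47.3, 38.5]
eef_rot: [0.0, 0.667, 0.745, 0.0]
contact_force: [0.7, -0.4, 0.8]
opening: 34.2
finger_force: 0.0
```

send_rows(gripper=[0,0.5,1,1,1], offset=[[0,0,-20],[0,0,-55],[-20,0,-90],[-50,0,-100],[-90,0,-100]], twist=[[0,0,0],[0,0,0],[0,0,0],[0,0,0],[0,0,0]])

```text
clock: 6.55
eef_pos: [584.9, -41.3, 142.9]
eef_rot: [0.003, 0.666, 0.746, 0.003]
contact_force: [1.2, 0.4, -0.9]
opening: 85.4
finger_force: 0.0
```

Run:
```python
from fit import *
from go import go
go(565,111,110,6.3)
k=[]
for n,(x,y) in(('top',(165,140)),('side',(225,165))):
    im=bot.get_image(n); np.save(f'{n}3.npy',im,allow_pickle=True)
    k.append(cv2.resize(im['pixels'][y:y+85,x:x+85,::-1],(400,400),interpolation=cv2.INTER_CUBIC))
    h=cv2.cvtColor(im['pixels'],cv2.COLOR_RGB2HSV).astype(int);C=cloud(im)
    b=(h[...,0]>105)&(h[...,0]<130)&(h[...,1]>110)&(abs(C[...,0]-565)<60)&(abs(C[...,1]-100)<90)&(C[...,2]>35)
    for s in(0,1):
        if s: P=C[b]
        else:
            ys,xs=np.nonzero(b);P=onplane(im,np.c_[xs,ys],52.5)
        if len(P)<30: print(n,len(P));continue
        a=np.radians(96.3);q=(P[:,:2]-[565.5,111])@np.array([[np.cos(a),-np.sin(a)],[np.sin(a),np.cos(a)]])
        print(n,len(P),'z',np.median(P[:,2]).round(1),'x',np.percentile(q[:,0],[0,2,98,100]).round(1),'y',np.percentile(q[:,1],[0,2,98,100]).round(1))
    hull=cv2.fillPoly(np.zeros(b.shape,np.uint8),[cv2.convexHull(np.argwhere(b)[:,::-1].astype(np.int32))],1)
    print(rect(hull,52.5,im))
cv2.imwrite('pics/c3.png',np.hstack(k))
```

```text
off [153.6  -2.7  32.8] twist [0.47 0.03 0.23] | at [584.9 -41.3 142.9] toolx 96.5 t 6.55
top 0
top 0Traceback (most recent call last):
  File "<stdin>", line 17, in <module>
cv2.error: OpenCV(4.12.0) /io/opencv/modules/imgproc/src/drawing.cpp:2426: error: (-215:Assertion failed) p.checkVector(2, CV_32S) > 0 in function 'fillPoly'
```

```bash
cat > tray.py <<'E'
from fit import *
def tray(im,c,ang,z,rad=95):
    "tray extents in a frame at c, angle ang; blue top face at height z"
    h=cv2.cvtColor(im['pixels'],cv2.COLOR_RGB2HSV).astype(int);C=cloud(im)
    b=(h[...,0]>105)&(h[...,0]<130)&(h[...,1]>110)&(np.hypot(C[...,0]-c[0],C[...,1]-c[1])<rad)&(C[...,2]>z-20)
    n,l,s,_=cv2.connectedComponentsWithStats(b.astype(np.uint8))
    if n<2: print('none');return
    b=l==1+s[1:,4].argmax(); ys,xs=np.nonzero(b);P=onplane(im,np.c_[xs,ys],z)
    a=np.radians(ang);q=(P[:,:2]-c)@np.array([[np.cos(a),-np.sin(a)],[np.sin(a),np.cos(a)]])
    box=q[q[:,0]>-48]; t=q[q[:,0]<-60]
    print(len(P),'cloud z',np.median(C[b][:,2]).round(1),'x',q[:,0].min().round(1),q[:,0].max().round(1),'box y',box[:,1].min().round(1),box[:,1].max().round(1),'tab y',t[:,1].min().round(1) if len(t) else 0,t[:,1].max().round(1) if len(t) else 0)
    hull=cv2.fillPoly(np.zeros(b.shape,np.uint8),[cv2.convexHull(np.c_[xs,ys].astype(np.int32))],1)
    print(rect(hull,z,im))
    for sg in(0,1):  # long edges: extreme y per x-bin
        e=[]
        for x in np.arange(-44,45,8):
            k=q[abs(q[:,0]-x)<5]; 
            if len(k)>2: e.append((x,k[:,1].max() if sg else k[:,1].min()))
        if len(e)>3:
            f=np.polyfit(*np.array(e).T,1); print('edge',sg,'angle',(np.degrees(np.arctan(f[0]))+ang).round(1),'y at 0',f[1].round(1))
E
python3 - <<'E'
from tray import *
im=bot.get_image('side');np.save('side3.npy',im,allow_pickle=True)
tray(im,np.array([565.5,111]),96.3,52.5)
cv2.imwrite('pics/c3.png',cv2.resize(im['pixels'][165:250,215:300,::-1],(500,500),interpolation=cv2.INTER_CUBIC))
E
```

```text
215 cloud z 50.6 x -61.5 65.4 box y -33.5 26.1 tab y -9.3 -6.0
(array([569.3, 114.1]), array([ 63.4, 133.7]), 6.3, 'pca', array([568.2, 118.6], dtype=float32), np.float32(95.3), 26024)
edge 0 angle 95.1 y at 0 -31.6
edge 1 angle 95.5 y at 0 24.6
```

View pics/c3.png

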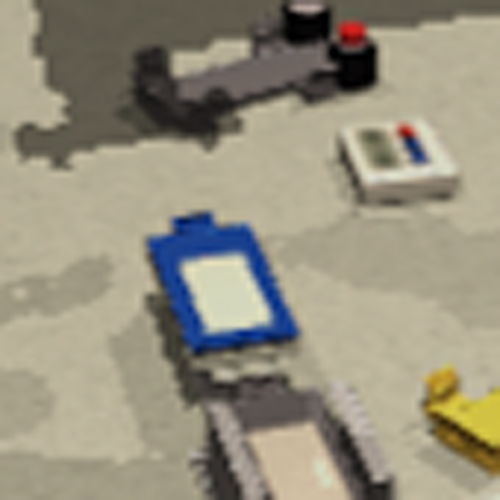

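Tray rests straight and level on the rail. Next is the long-side grasp, at about (565,116).

```bash
python3 go.py 565 116 80 6.3
```

```text
off [164.1  -1.6  59.4] twist [ 0.2   0.18 -0.32] | at [583.4 -46.9 139.9] toolx 96.0 t 6.65
```

send_rows(gripper=[1,1,1,1,1], offset=[[40,-1.5,0],[80,-1.5,0],[120,-1.5,20],[164,-1.5,45],[164,-1.5,60]], twist=[[0,0,0],[0,0,0],[0,0,0],[0,0,0],[0,0,0]])

```text
clock: 7.07
eef_pos: [562.0, 125.6, 78.2]
eef_rot: [-0.001, 0.666, 0.746, 0.002]
contact_force: [-0.1, 1.3, -0.3]
opening: 85.7
finger_force: 0.0
```

```bash
python3 go.py 565 116 29.5 6.3
```

```text
off [-10.    1.8  48.7] twist [ 0.09 -0.16  0.24] | at [562.  125.6  78.2] toolx 96.5 t 7.07
```

send_rows(gripper=[1,1,1,1,1], offset=[[0,0,0],[0,0,0],[0,0,0],[0,0,0],[0,0,0]], twist=[[0,0,0],[0,0,0],[0,0,0],[0,0,0],[0,0,0]])

```text
clock: 7.48
eef_pos: [563.5, 119.8, 79.7]
eef_rot: [0.001, 0.668, 0.744, 0.001]
contact_force: [0.2, 0.3, -0.8]
opening: 85.4
finger_force: 0.0
```

```bash
python3 go.py 565 116 29.5 6.3
```

```text
off [-3.9  1.  50.2] twist [ 0.13 -0.01 -0.1 ] | at [563.5 119.8  79.7] toolx 96.2 t 7.48
```

send_rows(gripper=[1,1,1,1,1], offset=[[-4,1,15],[-4,1,35],[-4,1,50],[-4,1,50],[-4,1,50]], twist=[[0,0,0],[0,0,0],[0,0,0],[0,0,0],[0,0,0]])

```text
clock: 7.9
eef_pos: [563.6, 115.9, 28.5]
eef_rot: [-0.0, 0.668, 0.744, -0.0]
contact_force: [0.5, -0.6, 1.0]
opening: 85.3
finger_force: 0.0
```

send_rows(gripper=[0.9,0.8,0.7,0.6,0.55], offset=[[0,0,0],[0,0,0],[0,0,0],[0,0,0],[0,0,0]], twist=[[0,0,0],[0,0,0],[0,0,0],[0,0,0],[0,0,0]])

```text
clock: 8.32
eef_pos: [564.2, 116.9, 29.1]
eef_rot: [0.0, 0.667, 0.745, 0.0]
contact_force: [-0.9, 0.2, -0.5]
opening: 66.3
finger_force: 0.0
```

send_rows(gripper=[0.5,0.46,0.42,0.35,0.2], offset=[[0,0,0],[0,0,0],[0,0,0],[0,0,0],[0,0,0]], twist=[[0,0,0],[0,0,0],[0,0,0],[0,0,0],[0,0,0]])

```text
clock: 8.73
eef_pos: [564.3, 117.0, 29.1]
eef_rot: [0.0, 0.667, 0.745, 0.001]
contact_force: [0.2, 0.0, 5.0]
opening: 58.7
finger_force: 63.7
```

send_rows(gripper=[0.2,0.2,0.2,0.2,0.2], offset=[[0,0,0],[0,0,-2],[0,0,-6],[0,0,-12],[0,0,-20]], twist=[[0,0,0],[0,0,0],[0,0,0],[0,0,0],[0,0,0]])

```text
clock: 9.15
eef_pos: [562.8, 116.6, 48.1]
eef_rot: [-0.001, 0.667, 0.745, -0.001]
contact_force: [-0.4, -0.4, -1.4]
opening: 58.3
finger_force: 64.5
```

send_rows(gripper=[0.2,0.2,0.2,0.2,0.2], offset=[[0,0,-15],[0,0,-30],[-10,0,-45],[-30,0,-55],[-60,0,-60]], twist=[[0,0,0],[0,0,0],[0,0,4],[0,0,9],[0,0,14]])

```text
clock: 9.57
eef_pos: [571.5, 58.5, 110.8]
eef_rot: [0.001, 0.753, 0.658, 0.002]
contact_force: [1.0, 0.0, -1.4]
opening: 58.6
finger_force: 64.5
```

```bash
python3 go.py 512 -184 100 -68.5
```

```text
off [-248.3  -26.3   10.3] twist [ 0.1  -0.18 60.75] | at [571.5  58.5 110.8] toolx 82.3 t 9.57
```

send_rows(gripper=[0.2,0.2,0.2,0.2,0.2], offset=[[-20,-2,0],[-40,-4,0],[-62,-6,0],[-85,-9,0],[-108,-12,0]], twist=[[0,0,6],[0,0,12],[0,0,18],[0,0,24],[0,0,30]])

```text
clock: 9.98
eef_pos: [543.7, -49.2, 109.1]
eef_rot: [0.0, 0.899, 0.438, 0.0]
contact_force: [-0.0, 0.4, -1.4]
opening: 58.6
finger_force: 64.5
```

```bash
python3 go.py 512 -184 100 -68.5
```

```text
off [-125.7   58.     9.1] twist [ 2.000e-02 -2.000e-02  3.051e+01] | at [543.7 -49.2 109.1] toolx 52.0 t 9.98
```

send_rows(gripper=[0.2,0.2,0.2,0.2,0.2], offset=[[-25,12,0],[-50,24,2],[-77,36,4],[-102,48,6],[-121,58,8]], twist=[[0,0,6],[0,0,12],[0,0,18],[0,0,24],[0,0,30]])

```text
clock: 10.4
eef_pos: [515.1, -181.4, 101.0]
eef_rot: [0.0, 0.982, 0.19, -0.0]
contact_force: [0.2, 0.1, -0.7]
opening: 59.0
finger_force: 64.5
```

send_rows(gripper=[0.2,0.2,0.2,0.2,0.2], offset=[[0,0,0],[0,0,0],[0,0,0],[0,0,0],[0,0,0]], twist=[[0,0,0],[0,0,0],[0,0,0],[0,0,0],[0,0,0]])

```text
clock: 10.82
eef_pos: [516.1, -178.5, 100.6]
eef_rot: [-0.0, 0.981, 0.194, 0.0]
contact_force: [0.4, -1.0, -1.2]
opening: 59.0
finger_force: 64.6
```

Run:
```python
from tray import *
from go import go
go(512,-184,60,-68.5)
k=[]
s=bot.observe()
for n,(x,y) in(('top',(250,190)),('side',(215,140))):
    im=bot.get_image(n); np.save(f'{n}4.npy',im,allow_pickle=True)
    k.append(cv2.resize(im['pixels'][y:y+70,x:x+80,::-1],(400,350),interpolation=cv2.INTER_CUBIC))
    print(n);tray(im,s['eef_pos'][:2],21.5,s['eef_pos'][2]+23.5)
cv2.imwrite('pics/c4.png',np.hstack(k))
```

```text
off [-5.9  3.6 40.6] twist [-0.01 -0.01  0.91] | at [ 516.1 -178.5  100.6] toolx 22.4 t 10.82
top
203 cloud z 122.8 x -78.0 1.0 box y -28.7 26.4 tab y -11.4 9.0
(array([ 480.7, -193.9]), array([82. , 58.1]), 21.9, 'pca', array([ 484.5, -192.4], dtype=float32), np.float32(-155.7), 21672)
edge 0 angle 15.6 y at 0 -28.8
edge 1 angle 21.8 y at 0 26.4
side
52 cloud z 120.9 x -67.2 -7.3 box y 2.2 38.3 tab y 0.5 21.2
(array([ 472. , -172.1]), array([68. , 40.4]), 79.4, 'pca', array([ 471.5, -173.8], dtype=float32), np.float32(55.3), 3816)
edge 0 angle 59.1 y at 0 35.0
edge 1 angle 26.2 y at 0 37.8
```

View pics/c4.png

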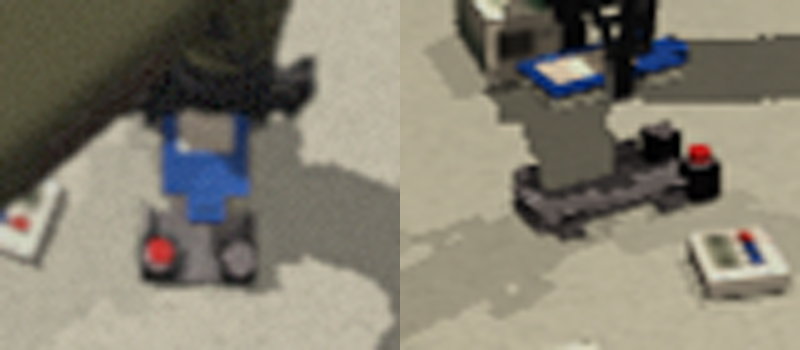

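The top crop shows the tab pointing between the red pin (160,252) and the pale pin (238,258), so the tray and dock can be compared in one view. I'll refine the dock's angle and centre in the same camera.

Run:
```python
from fit import *
for n in('top0','top4'):
    im=np.load(n+'.npy',allow_pickle=True).item();p=im['pixels'].astype(float)
    w=np.clip(p[...,0]-p[...,1]-25,0,None);w[:232]=0;w[250:]=0;w[:,:274]=0;w[:,290:]=0
    v,u=np.mgrid[:384,:512]; r=onplane(im,[(w*u).sum()/w.sum(),(w*v).sum()/w.sum()],42)[0,:2]
    g=p.mean(2)
    # pale: bright inside dark surround
    k=np.zeros(g.shape,bool);k[233:247,293:303]=True
    wp=np.clip(g-110,0,None)*k; C=cv2.connectedComponents((wp>0).astype(np.uint8))[1]; l=C[240,298]; wp=wp*(C==l) if l else wp*0
    q=onplane(im,[(wp*u).sum()/wp.sum(),(wp*v).sum()/wp.sum()],33)[0,:2]
    d=r-q; print(n,'red',r.round(1),'pale',q.round(1),(wp>0).sum(),'dist',np.hypot(*d).round(1),'ang',(np.degrees(np.arctan2(d[1],d[0]))-90).round(2))
    if n=='top0':
        ang=21.5;c=np.array([512,-184.]);a=np.radians(ang);ex=np.array([np.cos(a),np.sin(a)]);ey=np.array([-ex[1],ex[0]])
        # sample brightness in dock frame at z=8 via remap
        e=np.array(im['eye']);Rc=camR(im)
        X,Y=np.meshgrid(np.arange(-95,80,1.),np.arange(-60,61,1.))
        W=np.stack([c[0]+X*ex[0]+Y*ey[0],c[1]+X*ex[1]+Y*ey[1],np.full_like(X,8)],-1)-e; K=W@Rc
        mx=(K[...,0]/K[...,2]*im['fx']+im['cx']).astype(np.float32);my=(K[...,1]/K[...,2]*im['fy']+im['cy']).astype(np.float32)
        G=cv2.remap(g.astype(np.float32),mx,my,cv2.INTER_CUBIC)
        E0=[];E1=[]
        for x in range(-26,27,4):
            row=G[:,(X[0]>=x-2)&(X[0]<=x+2)].mean(1); gr=np.gradient(cv2.GaussianBlur(row[:,None],(1,7),0)[:,0])
            yy=Y[:,0]; m0=(yy<0)&(yy>-45);m1=(yy>0)&(yy<45)
            w0=np.clip(-gr*m0,0,None)**2;w1=np.clip(gr*m1,0,None)**2
            E0.append((w0*yy).sum()/w0.sum());E1.append((w1*yy).sum()/w1.sum())
        xs=np.arange(-26,27,4)
        for E in(E0,E1): f=np.polyfit(xs,E,1);print(np.round(E,1),'ang',(ang+np.degrees(np.arctan(f[0]))).round(2),'y0',f[1].round(1))
        cv2.imwrite('pics/rect.png',cv2.resize(G[::-1],None,fx=4,fy=4))
```

```text
top0 red [ 434.6 -181.5] pale [ 454.2 -235.1] 33 dist 57.0 ang 20.05
[-25.3 -25.3 -25.2 -25.3 -25.2 -24.3 -24.6 -25.5 -25.  -25.  -25.2 -25.
 -25.1 -26.5] ang 21.05 y0 -25.2
[23.7 24.  23.7 23.9 23.9 22.9 23.3 24.3 24.6 23.4 24.1 23.1 23.  23.6] ang 21.07 y0 23.7
top4 red [ 434.8 -181.6] pale [ 453.6 -234.4] 18 dist 56.0 ang 19.68[ WARN:0@0.253] global loadsave.cpp:1063 imwrite_ Unsupported depth image for selected encoder is fallbacked to CV_8U.
```

View pics/rect.png

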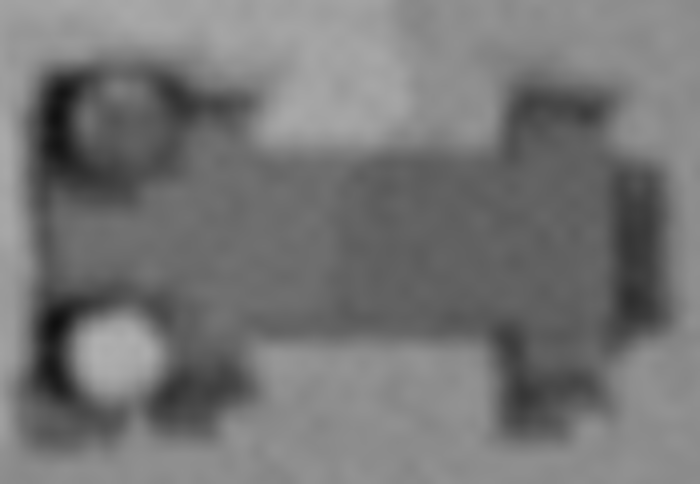

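```bash
cat > prof.py <<'E'
from fit import *
def prof(im,c,ang,z):
    "edges of tray in frame c,ang (top view) by blueness, subpixel"
    p=im['pixels'].astype(np.float32); g=p[...,2]-p[...,0]
    a=np.radians(ang);ex=np.array([np.cos(a),np.sin(a)]);ey=np.array([-ex[1],ex[0]])
    X,Y=np.meshgrid(np.arange(-95,-20,.5),np.arange(-45,45.5,.5))
    K=(np.stack([c[0]+X*ex[0]+Y*ey[0],c[1]+X*ex[1]+Y*ey[1],np.full_like(X,z)],-1)-np.array(im['eye']))@camR(im)
    G=cv2.remap(g,(K[...,0]/K[...,2]*im['fx']+im['cx']).astype(np.float32),(K[...,1]/K[...,2]*im['fy']+im['cy']).astype(np.float32),cv2.INTER_LINEAR)
    def cross(x,v,lo,hi): # half level crossing, rising
        h=(lo+hi)/2; i=np.nonzero((v[:-1]<h)&(v[1:]>=h))[0]
        return [round(float(x[k]+(h-v[k])/(v[k+1]-v[k])*(x[1]-x[0])),1) for k in i]
    xs=X[0];ys=Y[:,0]; hi=np.median(G[abs(ys)<8][:,(xs>-68)&(xs<-50)]); lo=np.median(G[:,xs<-88]); print('lo,hi',lo,hi)
    print('tab end',cross(xs,G[abs(ys)<7].mean(0),lo,hi),'front +y',cross(xs,G[(ys>16)&(ys<25)].mean(0),lo,hi),'front -y',cross(xs,G[(ys<-16)&(ys>-25)].mean(0),lo,hi))
    for nm,s in(('tab',(xs>-72)&(xs<-64)),('box',(xs>-52)&(xs<-42)),('box2',(xs>-40)&(xs<-28))):
        v=G[:,s].mean(1); print(nm,cross(ys,v,lo,hi),cross(-ys[::-1],v[::-1],lo,hi))
E
python3 -c "
from prof import *
im=np.load('top4.npy',allow_pickle=True).item(); prof(im,np.array([516.1,-178.5]),22.0,124.1)"
```

```text
lo,hi -9.028809 103.25
tab end [-77.6] front +y [-58.0] front -y [-58.8]
tab [-12.0] [-12.9]
box [-28.2] [-28.8]
box2 [-25.5] [-29.0]
```

```bash
python3 go.py 516.6 -182 45 -68.5
```

```text
off [-0.8  3.3 55.6] twist [-0.   -0.01  0.9 ] | at [ 516.1 -178.6  100.6] toolx 22.4 t 10.92
```

send_rows(gripper=[0.2,0.2,0.2,0.2,0.2], offset=[[-0.8,3.3,15],[-0.8,3.3,30],[-0.8,3.3,45],[-0.8,3.3,55],[-0.8,3.3,55]], twist=[[0,0,0.9],[0,0,0.9],[0,0,0.9],[0,0,0.9],[0,0,0.9]])

```text
clock: 11.33
eef_pos: [514.6, -181.7, 43.4]
eef_rot: [-0.001, 0.983, 0.186, -0.002]
contact_force: [-0.6, 0.4, -1.4]
opening: 58.6
finger_force: 64.6
```

send_rows(gripper=[0.2,0.2,0.2,0.2,0.2], offset=[[0,0,0],[0,0,0],[0,0,0],[0,0,0],[0,0,0]], twist=[[0,0,0],[0,0,0],[0,0,0],[0,0,0],[0,0,0]])

```text
clock: 11.75
eef_pos: [516.9, -183.0, 46.2]
eef_rot: [0.0, 0.983, 0.186, 0.001]
contact_force: [0.1, 0.2, -1.2]
opening: 58.6
finger_force: 64.6
```

Run:
```python
from prof import *
from go import go
go(516.6,-182,45,-68.5); s=bot.observe()
k=[]
for n,(x,y) in(('top',(260,200)),('side',(225,145))):
    im=bot.get_image(n); np.save(f'{n}5.npy',im,allow_pickle=True)
    k.append(cv2.resize(im['pixels'][y:y+56,x:x+64,::-1],(400,350),interpolation=cv2.INTER_CUBIC))
cv2.imwrite('pics/c5.png',np.hstack(k))
T=np.load('top5.npy',allow_pickle=True).item()
prof(T,np.array([512.6,-183.3]),21.0,s['eef_pos'][2]+23.5)
```

```text
off [ 0.1 -1.1  1.2] twist [ 0.05 -0.06 -0.11] | at [ 516.9 -183.    46.2] toolx 21.4 t 11.75
lo,hi -9.78125 102.006836
tab end [-72.8] front +y [-53.7] front -y [-54.9]
tab [-12.1] [-12.0]
box [-30.8] [-27.8]
box2 [-26.7] [-28.1]
```

View pics/c5.png

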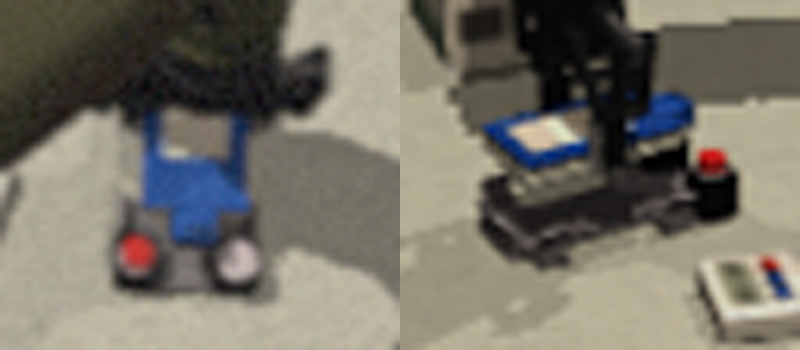

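Tray and dock agree within about 1 mm in the top view: tab end at x -72.8, centred in y between the pins. Descending in stages while watching the force.

send_rows(gripper=[0.2,0.2,0.2,0.2,0.2], offset=[[0,-0.5,6],[0,-0.5,12],[0,-0.5,18],[0,-0.5,23],[0,-0.5,23]], twist=[[0,0,0],[0,0,0],[0,0,0],[0,0,0],[0,0,0]])

```text
clock: 12.27
eef_pos: [514.9, -181.9, 20.8]
eef_rot: [-0.001, 0.983, 0.186, -0.001]
contact_force: [0.3, -0.2, -1.6]
opening: 58.6
finger_force: 64.6
```

send_rows(gripper=[0.2,0.2,0.2,0.2,0.2], offset=[[0,0,2],[0,0,4],[0,0,6],[0,0,8],[0,0,8]], twist=[[0,0,0],[0,0,0],[0,0,0],[0,0,0],[0,0,0]])

```text
clock: 12.68
eef_pos: [516.0, -182.3, 14.1]
eef_rot: [-0.0, 0.983, 0.186, -0.0]
contact_force: [0.3, -0.5, -1.2]
opening: 58.7
finger_force: 64.6
```

```bash
python3 go.py 516.6 -182 3 -68.5
```

```text
off [ 0.7 -0.1 11.1] twist [-0.01  0.02 -0.11] | at [ 516.  -182.3   14.1] toolx 21.4 t 12.68
```

send_rows(gripper=[0.2,0.2,0.2,0.2,0.2], offset=[[0,0,1.5],[0,0,3],[0,0,4.5],[0,0,6],[0,0,6]], twist=[[0,0,0],[0,0,0],[0,0,0],[0,0,0],[0,0,0]])

```text
clock: 13.1
eef_pos: [515.9, -182.3, 8.1]
eef_rot: [-0.0, 0.983, 0.186, -0.0]
contact_force: [-0.8, -0.2, -0.6]
opening: 58.9
finger_force: 64.6
```

send_rows(gripper=[0.2,0.2,0.2,0.2,0.2], offset=[[0,0,1],[0,0,2],[0,0,3],[0,0,4],[0,0,4]], twist=[[0,0,0],[0,0,0],[0,0,0],[0,0,0],[0,0,0]])

```text
clock: 13.52
eef_pos: [516.0, -182.3, 4.2]
eef_rot: [-0.0, 0.983, 0.186, -0.0]
contact_force: [-0.5, -0.1, -1.7]
opening: 58.9
finger_force: 64.6
```

```bash
python3 go.py 516.6 -182 3 -68.5
```

```text
off [ 0.7 -0.1  1.2] twist [-0.01  0.01 -0.11] | at [ 516.  -182.3    4.2] toolx 21.4 t 13.52
```

No side contact so far. Lowering the last 1.5–2 mm to seat it.

send_rows(gripper=[0.2,0.2,0.2,0.2,0.2], offset=[[0,0,0.6],[0,0,1.2],[0,0,1.7],[0,0,1.7],[0,0,1.7]], twist=[[0,0,0],[0,0,0],[0,0,0],[0,0,0],[0,0,0]])

```text
clock: 13.93
eef_pos: [516.2, -182.4, 2.7]
eef_rot: [0.0, 0.983, 0.186, -0.0]
contact_force: [0.4, -0.1, -1.1]
opening: 58.6
finger_force: 64.8
```

send_rows(gripper=[0.2,0.2,0.2,0.2,0.2], offset=[[0,0,0.3],[0,0,0.6],[0,0,0.9],[0,0,0.9],[0,0,0.9]], twist=[[0,0,0],[0,0,0],[0,0,0],[0,0,0],[0,0,0]])

```text
clock: 14.35
eef_pos: [516.2, -182.4, 2.6]
eef_rot: [0.0, 0.983, 0.186, 0.0]
contact_force: [-2.3, 0.3, 5.8]
opening: 58.3
finger_force: 65.5
```

Contact came at TCP z 2.6, exactly the seated height. Releasing.

send_rows(gripper=[0.42,0.46,0.52,0.6,0.7], offset=[[0,0,0],[0,0,0],[0,0,0],[0,0,0],[0,0,0]], twist=[[0,0,0],[0,0,0],[0,0,0],[0,0,0],[0,0,0]])

```text
clock: 14.77
eef_pos: [516.2, -182.4, 1.7]
eef_rot: [0.0, 0.983, 0.186, -0.0]
contact_force: [-0.3, -0.4, -0.2]
opening: 72.3
finger_force: 0.0
```

send_rows(gripper=[0.8,0.9,0.9,0.9,0.9], offset=[[0,0,0],[0,0,-10],[0,0,-35],[0,0,-70],[0,0,-105]], twist=[[0,0,0],[0,0,0],[0,0,0],[0,0,0],[0,0,0]])

```text
clock: 15.18
eef_pos: [515.1, -181.9, 107.8]
eef_rot: [-0.001, 0.983, 0.186, -0.001]
contact_force: [1.1, -0.8, 0.1]
opening: 81.5
finger_force: 0.0
```

Run:
```python
from prof import *
from go import go
go(516,-182.3,105,-68.5)
im=bot.get_image('top'); np.save('top6.npy',im,allow_pickle=True)
prof(im,np.array([512.6,-183.3]),21.0,26)
C=cloud(im);h=cv2.cvtColor(im['pixels'],cv2.COLOR_RGB2HSV).astype(int)
im=bot.get_image('side'); np.save('side6.npy',im,allow_pickle=True)
C=cloud(im);h=cv2.cvtColor(im['pixels'],cv2.COLOR_RGB2HSV).astype(int)
b=(h[...,0]>105)&(h[...,0]<130)&(h[...,1]>110)&(np.hypot(C[...,0]-512,C[...,1]+183)<90)&(C[...,2]>8)
P=C[b];f=np.linalg.lstsq(np.c_[P[:,:2]-[512,-183],np.ones(len(P))],P[:,2],rcond=None)[0];print('side plane',f.round(3),len(P))
cv2.imwrite('pics/c6.png',cv2.resize(im['pixels'][145:201,225:289,::-1],(640,560),interpolation=cv2.INTER_CUBIC))
```

```text
off [0.7 0.7 2.8] twist [-0.09  0.1  -0.1 ] | at [ 515.1 -181.9  107.8] toolx 21.4 t 15.18
lo,hi -13.125 92.978516
tab end [-74.1] front +y [-55.5] front -y [-55.3]
tab [-12.5] [-13.1]
box [-31.4] [-31.7]
box2 [-29.4] [-29.2]
side plane [ 0.128  0.131 42.536] 171
```

View pics/c6.png

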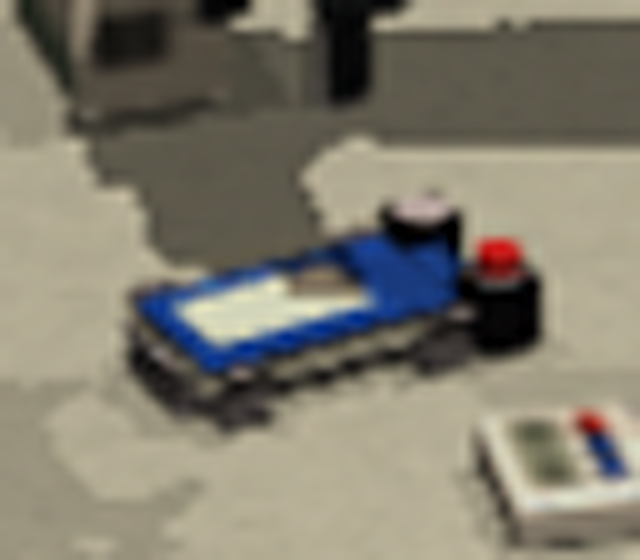

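The side crop shows the tray lying in the dock with its tab between the posts and the red pin still up at (500,258). Now shut the fingers and hover over the pin.

```bash
python3 go.py 435.3 -182 75 -68.5
python3 - <<'E'
from fit import *
im=np.load('top6.npy',allow_pickle=True).item();C=cloud(im);h=cv2.cvtColor(im['pixels'],cv2.COLOR_RGB2HSV).astype(int)
b=(h[...,0]>105)&(h[...,0]<130)&(h[...,1]>110)&(np.hypot(C[...,0]-512,C[...,1]+183)<90)
P=C[b];a=np.radians(21);q=(P[:,:2]-[512.6,-183.3])@np.array([[np.cos(a),-np.sin(a)],[np.sin(a),np.cos(a)]])
for lo,hi in((-75,-55),(-55,-30),(-30,0),(0,30),(30,56)):
    k=(q[:,0]>lo)&(q[:,0]<hi)
    if k.sum()>3: print(lo,k.sum(),np.median(P[k,2]).round(1))
for s in(-1,1): k=(s*q[:,1]>15);print('y',s,np.median(P[k,2]).round(1))
E
```

```text
off [-79.1 -33.2  37.4] twist [ 0.44 -0.51 -0.1 ] | at [ 520.7 -183.9  113.4] toolx 21.4 t 15.28
-75 35 24.2
-55 114 24.8
-30 49 24.4
0 38 24.9
30 9 23.9
y -1 25.6
y 1 23.7
```

send_rows(gripper=[0.5,0,-0.5,-1,-1], offset=[[-20,-8,0],[-45,-18,5],[-65,-26,15],[-75,-30,25],[-75,-30,32]], twist=[[0,0,0],[0,0,0],[0,0,0],[0,0,0],[0,0,0]])

```text
clock: 15.7
eef_pos: [431.7, -180.9, 74.1]
eef_rot: [-0.001, 0.983, 0.185, -0.002]
contact_force: [-0.4, -0.0, 0.7]
opening: 20.7
finger_force: 0.0
```

send_rows(gripper=[-1,-1,-1,-1,-1], offset=[[0,0,0],[0,0,5],[0,0,10],[0,0,15],[0,0,15]], twist=[[0,0,0],[0,0,0],[0,0,0],[0,0,0],[0,0,0]])

```text
clock: 16.12
eef_pos: [435.7, -181.7, 58.9]
eef_rot: [-0.0, 0.983, 0.186, -0.0]
contact_force: [-0.5, -0.2, 0.0]
opening: -0.1
finger_force: 0.0
```

Run:
```python
from fit import *
from go import go
im=bot.get_image('side'); np.save('side7.npy',im,allow_pickle=True)
go(435.3,-182,45,-68.5); s=bot.observe()
h=cv2.cvtColor(im['pixels'],cv2.COLOR_RGB2HSV).astype(int)
r=((h[...,0]<8)|(h[...,0]>172))&(h[...,1]>130);r[:155]=0;r[185:]=0;r[:,:262]=0;r[:,285:]=0
ys,xs=np.nonzero(r);print('red',xs.min(),xs.max(),ys.min(),ys.max(),xs.mean(),ys.mean())
def px(w):
    K=(np.array(w)-np.array(im['eye']))@camR(im);return (K[0]/K[2]*im['fx']+im['cx']).round(1),(K[1]/K[2]*im['fy']+im['cy']).round(1)
print('TCP projects',px(s['eef_pos']),'pin top est',px([435.3,-182,42]), 'tcp x+10',px(s['eef_pos']+[10,0,0]),'y+10',px(s['eef_pos']+[0,10,0]))
cv2.imwrite('pics/c7.png',cv2.resize(im['pixels'][140:190,245:305,::-1],(720,600),interpolation=cv2.INTER_CUBIC))
```

```text
off [-0.4  0.2 14.3] twist [-0.04  0.04 -0.08] | at [ 435.6 -181.6   59.3] toolx 21.4 t 16.17
red 267 276 168 173 273.7894736842105 170.47368421052633
TCP projects (np.float64(274.8), np.float64(165.0)) pin top est (np.float64(274.8), np.float64(168.9)) tcp x+10 (np.float64(272.2), np.float64(165.2)) y+10 (np.float64(275.3), np.float64(166.2))
```

View pics/c7.png

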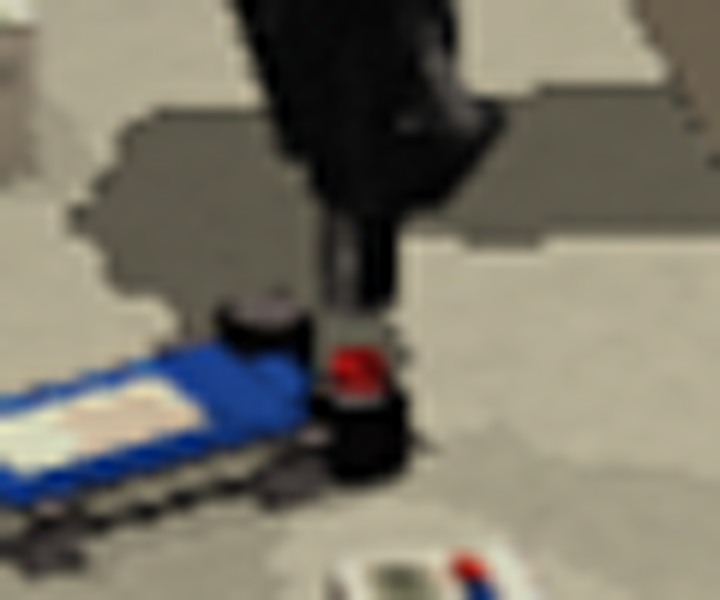

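Fingertips are right above the red pin at (358,370), and both match the projections. Pressing.

send_rows(gripper=[-1,-1,-1,-1,-1], offset=[[0,0,5],[0,0,10],[0,0,15],[0,0,18],[0,0,20]], twist=[[0,0,0],[0,0,0],[0,0,0],[0,0,0],[0,0,0]])

```text
clock: 16.58
eef_pos: [435.1, -181.7, 39.5]
eef_rot: [-0.0, 0.983, 0.186, -0.0]
contact_force: [-1.3, 0.5, 5.2]
opening: -0.1
finger_force: 2.5
```

send_rows(gripper=[-1,-1,-1,-1,-1], offset=[[0,0,1.5],[0,0,3],[0,0,4.5],[0,0,5.5],[0,0,5.5]], twist=[[0,0,0],[0,0,0],[0,0,0],[0,0,0],[0,0,0]])

```text
clock: 17.0
eef_pos: [435.1, -181.7, 34.3]
eef_rot: [-0.0, 0.983, 0.186, -0.0]
contact_force: [-1.7, 0.0, 2.7]
opening: 0.4
finger_force: 1.6
```

send_rows(gripper=[-1,-1,-1,-1,-1], offset=[[0,0,0.8],[0,0,1.6],[0,0,2.2],[0,0,2.8],[0,0,2.8]], twist=[[0,0,0],[0,0,0],[0,0,0],[0,0,0],[0,0,0]])

```text
clock: 17.42
eef_pos: [435.2, -181.7, 32.6]
eef_rot: [-0.0, 0.983, 0.186, 0.0]
contact_force: [-4.0, 1.3, 16.6]
opening: 0.1
finger_force: 7.8
```

send_rows(gripper=[-1,-1,-1,-1,-1], offset=[[0,0,0.5],[0,0,0.5],[0,0,0.5],[0,0,0.5],[0,0,0]], twist=[[0,0,0],[0,0,0],[0,0,0],[0,0,0],[0,0,0]])

```text
clock: 17.83
eef_pos: [435.1, -181.7, 32.6]
eef_rot: [0.0, 0.983, 0.186, 0.0]
contact_force: [-3.4, 1.7, 10.3]
opening: -0.0
finger_force: 5.0
```

send_rows(gripper=[-1,-1,-1,-1,-1], offset=[[0,0,-5],[0,0,-30],[0,0,-65],[0,0,-100],[0,0,-130]], twist=[[0,0,0],[0,0,0],[0,0,0],[0,0,0],[0,0,0]])

```text
clock: 18.25
eef_pos: [436.0, -182.1, 163.4]
eef_rot: [0.0, 0.983, 0.186, 0.001]
contact_force: [1.2, -0.4, 0.5]
opening: 0.1
finger_force: 0.0
```

send_rows(gripper=[-1,-1,-1,-1,-1], offset=[[0,0,0],[0,0,0],[0,0,0],[0,0,0],[0,0,0]], twist=[[0,0,0],[0,0,0],[0,0,0],[0,0,0],[0,0,0]])

```text
clock: 18.67
eef_pos: [434.3, -181.3, 160.0]
eef_rot: [-0.001, 0.983, 0.186, -0.001]
contact_force: [-0.1, 0.9, -0.2]
opening: 0.4
finger_force: 0.0
```

Run:
```python
from fit import *
im=bot.get_image('side')
a=cv2.resize(im['pixels'][140:190,245:305,::-1],(480,400),interpolation=cv2.INTER_CUBIC)
b=cv2.resize(im['pixels'][165:270,225:309,::-1],(320,400),interpolation=cv2.INTER_CUBIC)
cv2.imwrite('pics/c8.png',np.hstack([a,b])); print(bot.observe()['eef_pos'])
```

```text
[ 434.439445   -181.37665729  160.11450879]
```

View pics/c8.png

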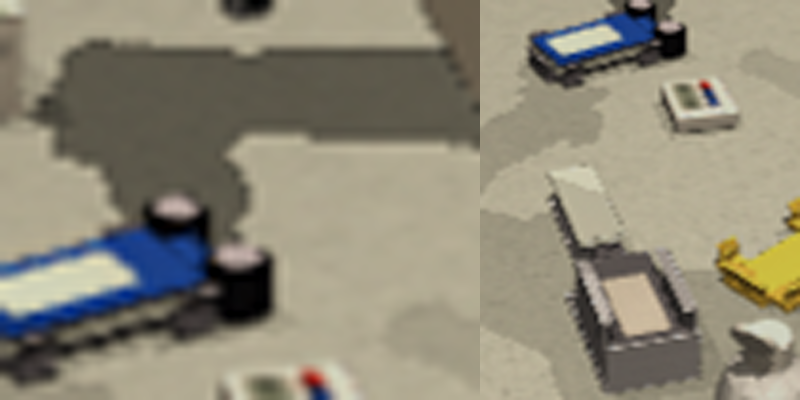

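The red pin is flush: its post at (240,258) now looks the same as the pale one at (175,207). The tray is seated in the dock and the grey trays are still in the rack. Handing in.

```bash
python3 -c "
from rig import bot
print(bot.finish_job())"
```

```text
the job is handed in; nothing more can be done
None
```

I set the blue tray on the rail and let go, seated it level in the grey dock, then pressed the red pin flush and handed in at about 19 s; the grey trays looked undisturbed, but I viewed 12 pictures, two over your limit of 10.

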